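# Feed a battery cell down the chute to the tester's escapement stop

### The job

Stand the low, wide battery cell, terminals up, in the open upper end of the sloped chute and let go of it there. Then push it from behind down the chute, under the clear guard, until it is fully home against the spring plunger of the escapement stop, pushing gently enough that the clamped stop is not shoved out of its setting. Leave the cell resting there and do not disturb the other things on the bench.

Things in the scene. Friction and masses are not known exactly. Their poses are not given: they have to be found in the camera images.
- cell_center (a point): Centre (half-way up) of the cell to feed: blue block 100 mm long (its x) x 27 thick (y) x 62 tall (z, up), 0.4 kg, standing on the table. On top two aluminium terminals, 16 mm across, 4 high, 32 mm either side of the middle. Both ends are alike: either may lead. Friction holds it where it is set in the chute; it does not slide by itself. The only low, wide cell; the other two are narrow and tall.
- lane: Sloped steel lane. Origin: on its floor, mid-width, at the upper open end, 160 mm above the table. x points down the slope (18 degrees below level), y across, z square to the floor, up. Channel 33 mm wide between rails; with flared lips they rise 16 mm and spread 54 mm overall. Open above from x = 0 to 192 mm.
- guard (a point): On the lane's floor, mid-width, at the upper edge of the clear guard (lane x = 192 mm). The guard is a tunnel from here to x = 325 mm, 37 mm wide and 74 high inside, its top 78 mm above the floor. The escapement stop is inside it, its clamp knob just past the lower end. With the cell home, its trailing end still sticks 12 to 42 mm out of the guard on the uphill side.
- plunger (a joint): Spring plunger of the escapement stop, m: 0 sprung out, 0.006 fully pressed (cell home). It meets the cell's leading end at lane x = 244 to 274 mm, set differently each time, not reported. Its spring is weak (under 1 N): a cell left against it keeps it pressed by its own weight; if the cell is drawn back it springs out. Its pad stands 11 to 45 mm above the lane floor.
- stop_slip (a joint): How far the stop block has been shoved down the slope out of its clamped setting, m: 0 as set. It slips when pushed with more than about 16 N once the plunger is fully in, and does not come back. Sliding the cell alone takes only a few newtons.
- tall_cell_a: Bystander: tall narrow blue cell, 70 x 27 x 105 mm, standing; origin at the centre of its underside.
- tall_cell_b: Bystander: another tall narrow blue cell, 70 x 27 x 105 mm, standing; origin at the centre of its underside.
- tape: Bystander: roll of yellow tape, 90 mm across, 24 mm high, lying flat; origin at the centre of its underside.
- screwdriver: Bystander: screwdriver lying on the table near the robot, along its x axis.
- busbar: Bystander: copper strip 110 x 22 x 5 mm with two holes, lying flat; origin at the centre of its underside.
- glue: Bystander: small white bottle, 38 mm across, 90 mm tall, upright; origin at the centre of its underside.
- tray: Bystander: black tray of bolts, 100 x 130 x 30 mm; origin at the centre of its underside.
Not all that is in view belongs to the job. What is shaped like the part that bears cell_center but brown or orange is not meant.

How it is judged:
On the way:
1. the cell stands upright in the open upper part of the chute, wholly uphill of the guard, let go of (y of cell_center in the frame of lane between -0.008 and 0.008 m and z of cell_center in the frame of lane between 0.025 and 0.037 m and angle between the x axis of cell_center and the x axis of lane, either way round below 0.12 rad and angle between cell_center's own z axis and vertical below 0.5 rad and x of cell_center in the frame of lane between 0.03 and 0.142 m and contact force between the fingers and cell below 0.1 N), for 0.2 s.
At the end, for the whole second after the job is handed in: The cell stands terminals up in the chute under the guard, along the lane (within 0.12 rad, 8 mm sideways, 6 mm in height), at rest, with the stop's plunger pressed in more than 4.2 mm of its 6 mm and the stop block shoved less than 3 mm out of its setting (y of cell_center in the frame of lane between -0.008 and 0.008 m and z of cell_center in the frame of lane between 0.025 and 0.037 m and angle between the x axis of cell_center and the x axis of lane, either way round below 0.12 rad and angle between cell_center's own z axis and vertical below 0.5 rad and value of joint plunger above 0.0042 m and value of joint stop_slip below 0.003 m and x of cell_center in the frame of lane above 0.19 m and linear speed of cell below 0.01 m/s); the robot touches nothing.
It fails at once if the stop block is shoved more than 3 mm out of its setting (value of joint stop_slip above 0.003 m).
It fails at once if another cell, the tape, screwdriver, busbar, bottle or tray is disturbed (moved more than 20 mm) (distance of any of tall_cell_a, tall_cell_b, tape, screwdriver, busbar, glue, tray from where it was at the start of the episode above 0.02 m).
It also fails if it takes over 53 s, if anything falls off the work surface, if the arm or the gripper's body presses on something with over 40 N, if the wrist force passes 120 N, or if a joint passes its speed limit or range.

### The arm

A 7-joint arm with a two-finger parallel gripper is mounted at the origin on the work surface. World frame = base frame: x ahead of the robot, y to its left, z up, the work surface at z = 0. Lengths are in m, angles in rad, forces in N, time in s.
With the tool pointing down it reaches from about 0.35 to 0.9 m from the base axis. Payload 8.1 kg.
Tool frame: the origin (TCP) lies between the finger pads; the fingertips stand robot.tcp_to_tips ahead of it and the grasp point (between the pads) lies 3 mm ahead of it (robot.tcp_to_tips is the distance from the TCP to the fingertips, in m); z points along the fingers, y is the line along which they close (so a half turn about z gives the same grasp; the last joint's range is limited). The gripper opens to 85 mm and grips with 20 to 120 N. Pads are 22 mm wide; open, the fingers measure 114 mm over their backs; the gripper's body (76 mm by 85 mm) begins 54 mm behind the grasp point. The pads swing forward as they close: fully open they stand 13 mm farther back than shut.
Start: joints at [-1.23, 0.434, 0.025, 1.573, -0.012, 1.134, -0.075], TCP at [0.268, 0.564, 0.253] pointing down, gripper open.
Joint ranges: [-2.62, 2.62], [-0.44, 2.09], [-1.27, 1.32], [0.08, 2.57], [-1.32, 4.46], [0.12, 2], [-2.74, 2.74]. Speed limits (rad/s): [2.22, 2.22, 3.01, 3.01, 3.14, 3.14, 3.14].

### API

Orientations are given as a unit quaternion [x, y, z, w].
In Python, from rig import monitor, optics, robot, models gives the robot as it stands. The module is installed in compiled form; this text tells all that it offers.
- The arm moves only by the tool play_rows, never from a script. Its argument "rows" is a list of rows, each an object with "slide": the shift along the tool's x, y, z in units of 0.3 m (1.0 is 0.3 m), a list of three; "rot": the turn, a rotation vector about the tool's x, y, z in units of pi rad (1.0 is pi rad), a list of three; "fingers": the opening, from -1 (shut) to 1 (fully open). In form: [{"slide": [tx, ty, tz], "rot": [ax, ay, az], "fingers": fingers}, ...]. A call has 1 to 5 rows; each row is the pose to reach, as a shift and turn from the pose commanded when the call began, along the tool's axes at that moment, turning the shorter way round; what a row does not reach only later rows make up. A row lasts 1/8 s, in which the tool goes at most 62.5 mm and 10.7 degrees, less where a joint would pass 70% of its speed; a pose out of reach is approached as far as the arm can. A call with a number of a shift or a turn outside -1 to 1 is refused whole. A call with a gripper value outside its range is refused whole. The fingers move at their own pace and stop on an object; "newtons" is the grip in N (left out, the last holds). Time passes only in rows, so rows that repeat a pose let the fingers close. It gives the time, the measured TCP pose, the force, the opening and the grip force at its end, in the units of the state.
- monitor.get_obs(): the state, without advancing time (a new reading comes with each control period).
- optics.snapshot(name): name is "side" or "top" or "wrist"; returns a dict with "color" (400x640x3 uint8, red, green, blue), "mtx" (3x3 intrinsics, pixels), "rvec" (rotation vector, rad) and "tvec" (3), from world to camera coordinates, as OpenCV has them. Camera axes: x right, y down, z forward; pixel columns grow to the right and rows downward; lengths in m; the calibration is good to about 2 mm. A picture is of the moment at which its call begins. There is no depth.
- robot.hand_in(): hands the job in; it is judged then, once.
Trained networks look in the newest picture that a camera, given by its name, has taken for a name from the list of things; names that differ only in an ending like _2 or _b are one class to them, and where a whole thing is asked for, a point or a joint stands for the part that bears it (a point fixed in the world has none). Each returns a list of dicts, best first, with "conf" (0 to 1); they miss things now and then, are a little off and sometimes report something else, mostly with a low value. They report only what shows in the picture. A call takes as long as a camera call. They do not tell look-alikes from the thing itself.
- models.cut_out(camera, target): "region" (400x640 bool, what is visible of it) and "extent" ([left, top, right, bottom] in pixels, round what is visible of it).
The state is a dict: "time": time; "qpos": joint angles; "dq": joint speeds; "joint_torque": joint torques, N m; "eef_pos": TCP position; "tcp_rot": TCP orientation; "wrist_force": force on the tool from outside, world axes, zero at the start; "wrist_torque": the same for the moment, N m; "width": finger opening in m; "grasp_force": force on a finger pad.
Only numpy, scipy, OpenCV 4.12 (cv2) and the standard library are available. Lean on these libraries where they do the work, as an engineer would, in place of code of your own. Each camera call takes 0.05 s, during which the arm holds its last target. There are 200 camera calls.

## Working session

There is one attempt and no reset: what is moved stays moved. The work goes in short steps, Python scripts to look and compute and a tool call to move; the robot and the scene stay as the last step left them, time stands still between calls to the robot, and variables do not carry over. Pictures are saved under pics/ and viewed, at most 10 in all, crops included, and the job is handed in when it is done.

Besides the shell and the picture viewer there is one more tool, called after "Call:" as a command line: name --argument value ..., lists and objects as JSON in quotes. play_rows: Moves the arm, as the interface text tells. Shifts and turns lie within -1 to 1; 1 stands for 0.3 m of shift or pi rad of turn. Its arguments: {"type":"object","properties":{"rows":{"type":"array"},"newtons":{"type":"number"}},"required":["rows"]}

```bash
mkdir -p pics; cat > h.py <<'E'
import numpy as np, cv2
from rig import monitor, optics, robot, models
from scipy.spatial.transform import Rotation as R
def snap(n,f=None):
    s=optics.snapshot(n)
    if f: cv2.imwrite('pics/'+f,s['color'][...,::-1])
    return s
def cam(s):
    Rm=cv2.Rodrigues(np.array(s['rvec'],float))[0]; return Rm,np.array(s['tvec'],float).ravel()
def ray(s,uv):
    Rm,t=cam(s); d=Rm.T@np.linalg.inv(s['mtx'])@np.array([uv[0],uv[1],1.]); return -Rm.T@t,d
def onz(s,uv,z):
    o,d=ray(s,uv); return o+d*(z-o[2])/d[2]
def proj(s,P):
    return cv2.projectPoints(np.array(P,float).reshape(-1,3),np.array(s['rvec'],float),np.array(s['tvec'],float),np.array(s['mtx'],float),None)[0].reshape(-1,2)
E
python3 - <<'E'
from h import *
o=monitor.get_obs(); print({k:np.round(v,3) for k,v in o.items()}, robot.tcp_to_tips)
for c in('side','top'):
    s=snap(c,c+'0.png'); Rm,t=cam(s); print(c,'campos',np.round(-Rm.T@t,3))
    for n in('cell_center','lane','tall_cell_a','glue','tray','tape'):
        for r in models.cut_out(c,n): print(n,round(r['conf'],2),np.round(r['extent']))
E
```

```text
{'time': np.float64(0.0), 'qpos': array([-1.23 ,  0.435,  0.025,  1.574, -0.012,  1.134, -0.075]), 'dq': array([-0.001, -0.   ,  0.001, -0.002, -0.   , -0.002, -0.   ]), 'joint_torque': array([-1.0000e-03, -6.7049e+01,  1.0240e+00, -3.1623e+01,  1.5000e-02,
        1.2000e-02,  0.0000e+00]), 'eef_pos': array([0.268, 0.564, 0.253]), 'tcp_rot': array([ 0.22 ,  0.975, -0.001, -0.   ]), 'wrist_force': array([-0.07 ,  0.651,  0.413]), 'wrist_torque': array([ 0.023,  0.007, -0.014]), 'grasp_force': np.float64(0.0), 'width': np.float64(0.085)} 0.022
side campos [0.423 1.174 0.832]
cell_center 0.97 [321. 180. 343. 209.]
cell_center 0.65 [343. 148. 363. 172.]
cell_center 0.64 [318. 160. 344. 181.]
cell_center 0.55 [286. 199. 317. 212.]
lane 0.8 [184. 198. 334. 277.]
tall_cell_a 0.75 [279. 146. 296. 178.]
tall_cell_a 0.73 [187. 239. 212. 258.]
tall_cell_a 0.69 [245. 160. 273. 195.]
glue 0.57 [253. 182. 263. 212.]
tray 0.82 [376. 169. 407. 202.]
tray 0.38 [252. 182. 264. 211.]
tape 0.63 [350. 332. 392. 368.]
top campos [ 2.570e-01 -1.000e-03  1.344e+00]
cell_center 0.84 [445. 215. 476. 237.]
cell_center 0.72 [344. 170. 368. 197.]
cell_center 0.6 [411. 189. 444. 212.]
lane 0.6 [266. 105. 313. 210.]
tall_cell_a 0.86 [392. 123. 410. 153.]
tall_cell_a 0.78 [433. 145. 451. 173.]
glue 0.62 [361. 138. 378. 149.]
tray 0.81 [393. 250. 439. 274.]
tape 0.79 [187. 229. 217. 252.]
tape 0.56 [266. 107. 310. 206.]
```

```bash
python3 - <<'E'
import cv2
a=cv2.imread('pics/side0.png')[120:300,170:420];b=cv2.imread('pics/top0.png')[90:290,230:500]
cv2.imwrite('pics/sc.png',cv2.resize(a,None,fx=3.2,fy=3.2,interpolation=2)[:, :800]);cv2.imwrite('pics/tc.png',cv2.resize(b,None,fx=2.96,fy=2.96,interpolation=2))
E
```

```text
(no output)
```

View pics/sc.png

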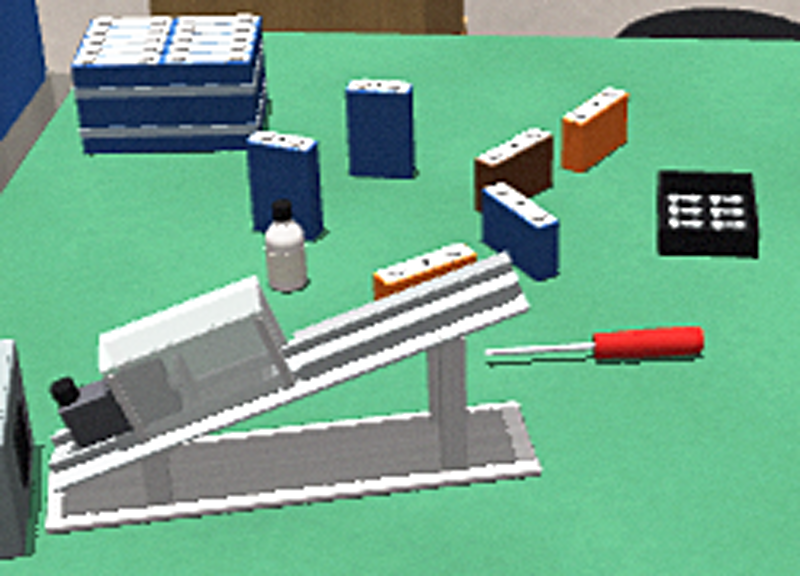

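View pics/tc.png

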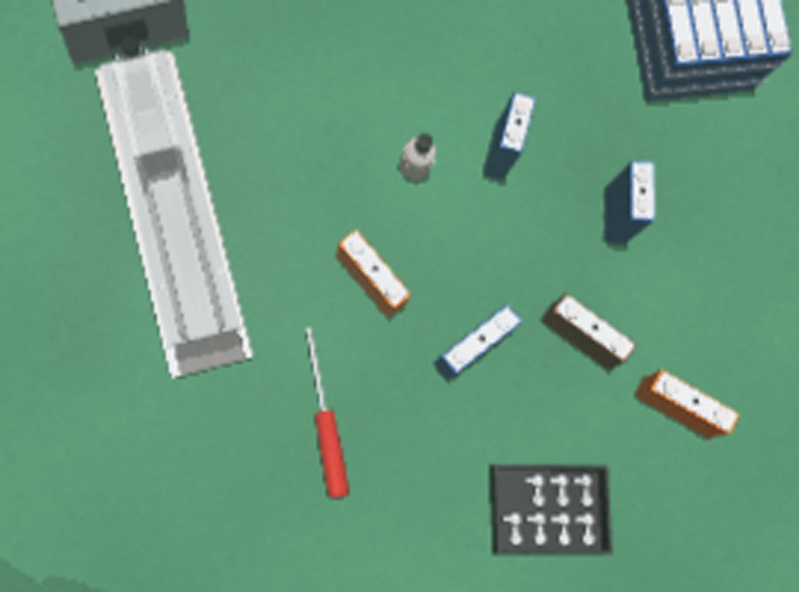

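The low blue cell is at top-view pixel (393,204) and side-view pixel (332,192). Possible confusions in the top view:
- orange cell at (357,181)
- brown cell at (431,201)
- orange cell at (465,226)
- tall blue cells at (404,131) and (447,155)

The lane's upper end is near top-view pixel (301,207) and side-view pixel (333,213).

```bash
python3 - <<'E'
from h import *
s=snap('top'); d=snap('side')
T=lambda p:(p[0]/2.96+230,p[1]/2.96+90); S=lambda p:(p[0]/3.2+170,p[1]/3.2+120)
print('mtx',s['mtx'][0,0],d['mtx'][0,0])
for c in[(443,358),(508,306),(521,320),(452,372)]: print('cell',np.round(onz(s,T(c),.062),3))
for c in[(482,188),(497,184),(558,225),(543,232)]: print('cell side',np.round(onz(d,S(c),.062),3))
for c in[(122,68),(159,62),(176,340),(240,330),(172,376),(250,355)]: print('top',c,np.round(onz(s,T(c),.16),3),np.round(onz(s,T(c),0),3))
for c in[(527,305),(510,253),(483,262),(540,470),(515,405),(50,525)]: print('side',c,np.round(onz(d,S(c),.16),3),np.round(onz(d,S(c),0),3))
# segment cell
m=[r for r in models.cut_out('side','cell_center')]
for r in m:
    k=r['region']; print(r['conf'],np.round(d['color'][k].mean(0)),r['extent'])
a=s['color'][100:225,255:320][...,::-1]; cv2.imwrite('pics/l1.png',cv2.resize(a,None,fx=4.7,fy=4.7,interpolation=2))
b=d['color'][190:290,180:345][...,::-1]; cv2.imwrite('pics/l2.png',cv2.resize(b,None,fx=4.8,fy=4.8,interpolation=2))
E
```

```text
mtx 386.2775406794029 510.519067219328
cell [ 0.46  -0.218  0.062]
cell [ 0.519 -0.295  0.062]
cell [ 0.503 -0.309  0.062]
cell [ 0.444 -0.227  0.062]
cell side [ 0.524 -0.293  0.062]
cell side [ 0.509 -0.302  0.062]
cell side [ 0.445 -0.219  0.062]
cell side [ 0.459 -0.204  0.062]
top (122, 68) [0.77 0.14 0.16] [0.84  0.159 0.   ]
top (159, 62) [0.777 0.099 0.16 ] [0.847 0.113 0.   ]
top (176, 340) [0.466 0.079 0.16 ] [0.494 0.09  0.   ]
top (240, 330) [0.476 0.012 0.16 ] [0.506 0.013 0.   ]
top (172, 376) [0.428 0.083 0.16 ] [0.451 0.094 0.   ]
top (250, 355) [0.449 0.001 0.16 ] [0.475 0.002 0.   ]
side (527, 305) [0.463 0.089 0.16 ] [ 0.473 -0.17   0.   ]
side (510, 253) [0.481 0.008 0.16 ] [ 0.494 -0.27   0.   ]
side (483, 262) [0.502 0.024 0.16 ] [ 0.521 -0.25   0.   ]
side (540, 470) [0.446 0.298 0.16 ] [0.452 0.09  0.   ]
side (515, 405) [0.466 0.224 0.16 ] [ 0.477 -0.002  0.   ]
side (50, 525) [0.759 0.373 0.16 ] [0.839 0.182 0.   ]
0.92 [ 68.  87. 117.] [320.5, 177.6, 345.6, 207.0]
0.87 [162. 102.  64.] [343.7, 147.5, 367.0, 174.9]
0.56 [203. 167. 139.] [285.2, 200.0, 318.4, 213.7]
0.55 [101.  88.  74.] [319.1, 159.7, 345.5, 186.2]
```

View pics/l1.png

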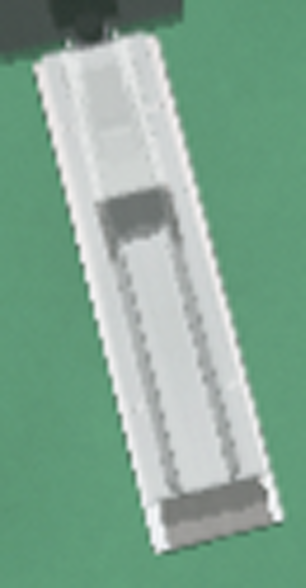

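```bash
cat >> h.py <<'E'
def laneT(x0,y0,yaw):
    c,s_=np.cos(np.radians(18)),np.sin(np.radians(18)); X=np.array([np.cos(yaw)*c,np.sin(yaw)*c,-s_]); Y=np.array([-np.sin(yaw),np.cos(yaw),0])
    return np.c_[X,Y,np.cross(X,Y)],np.array([x0,y0,.16])
def overlay(s,box,f,L,fn,dots=()):
    M,o=laneT(*L); a=s['color'][box[1]:box[3],box[0]:box[2]][...,::-1]; a=cv2.resize(a,None,fx=f,fy=f,interpolation=2)
    def line(p,q,c):
        u=proj(s,[o+M@np.array(p),o+M@np.array(q)]); u=(u+.5-np.array(box[:2]))*f; cv2.line(a,*[tuple(int(v) for v in w) for w in u],c,1,cv2.LINE_AA)
    for y in(-.0165,.0165): line((0,y,0),(.192,y,0),(0,0,255)); line((.192,y*1.12,.078),(.325,y*1.12,.078),(255,0,255))
    line((.192,-.0185,.078),(.192,.0185,.078),(255,0,255)); line((.192,-.0185,0),(.192,.0185,0),(255,0,255))
    for y in(-.027,.027): line((0,y,.016),(.192,y,.016),(255,0,0))
    line((0,-.027,.016),(0,.027,.016),(255,0,0)); line((0,-.0165,0),(0,.0165,0),(0,0,255))
    for y in(-.0165,.0165):line((.192,y*1.12,.0),(.192,y*1.12,.078),(255,0,255))
    return a
E
python3 - <<'E'
from h import *
s=snap('top'); d=snap('side')
p=onz(s,(255+206/4.7, 100+485/4.7),.16);print(p)
L=(p[0],p[1],np.radians(13.4))
a=overlay(s,(255,100,320,225),4.7,L,0); b=overlay(d,(180,190,345,290),3,L,0)
h=max(a.shape[0],b.shape[0]); z=np.zeros((h,a.shape[1]+b.shape[1],3),np.uint8); z[:a.shape[0],:a.shape[1]]=a; z[:b.shape[0],a.shape[1]:]=b
cv2.imwrite('pics/ov.png',z); print(z.shape)
E
```

```text
[0.47087441 0.04970658 0.16      ]
(588, 801, 3)
```

View pics/ov.png

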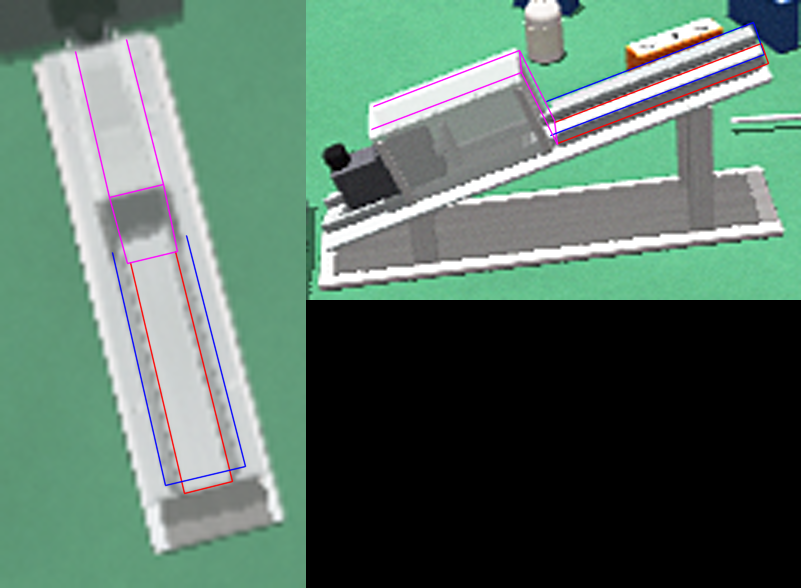

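The projected lane model fits to within about a pixel. The lane origin is about (0.470, 0.052) with a yaw of about 14°. The cell is at about (0.483, −0.258) with its long axis at −53°/127°. I'll move above the cell and look with the wrist camera.

Call:
play_rows --rows '[{"slide":[-0.65,-0.76,-0.1],"rot":[0,0,0],"fingers":1},{"slide":[-0.65,-0.76,-0.1],"rot":[0,0,0],"fingers":1},{"slide":[-0.65,-0.76,-0.1],"rot":[0,0,0],"fingers":1},{"slide":[-0.65,-0.76,-0.1],"rot":[0,0,0],"fingers":1},{"slide":[-0.65,-0.76,-0.1],"rot":[0,0,0],"fingers":1}]'

```text
time: 1.58
eef_pos: [0.3471, 0.2723, 0.2838]
tcp_rot: [0.221, 0.975, 0.0, 0.0]
wrist_force: [1.5, 0.6, 0.3]
width: 0.0853
grasp_force: 0.0
```

```bash
cat >> h.py <<'E'
def go(p,yaw_deg=None,Rm=None):
    """slide/rot numbers from the current pose to world TCP p, tool down with tool x at yaw"""
    o=monitor.get_obs(); C=R.from_quat(o['tcp_rot'])
    if Rm is None:
        a=np.radians(yaw_deg); x=np.array([np.cos(a),np.sin(a),0]); z=np.array([0,0,-1.]); Rm=np.c_[x,np.cross(z,x),z]
    d=C.inv().apply(np.array(p)-o['eef_pos'])/.3; r=(C.inv()*R.from_matrix(Rm)).as_rotvec()/np.pi
    print('t',round(float(o['time']),2),'pos',np.round(o['eef_pos'],4),'q',np.round(o['qpos'],2),'slide',np.round(d,4),'rot',np.round(r,4))
E
python3 -c "
from h import *
go((.483,-.258,.25),127)"
```

```text
t 1.57 pos [0.3471 0.2723 0.2838] q [-0.9   0.1   0.12  1.96 -0.01  1.08  0.36] slide [-1.17   -1.4006  0.112 ] rot [0.0002 0.     0.1528]
```

Call:
play_rows --rows '[{"slide":[-0.62,-0.74,0],"rot":[0,0,0.05],"fingers":1},{"slide":[-0.62,-0.74,0],"rot":[0,0,0.1],"fingers":1},{"slide":[-0.62,-0.74,0],"rot":[0,0,0.153],"fingers":1},{"slide":[-0.62,-0.74,0],"rot":[0,0,0.153],"fingers":1},{"slide":[-0.62,-0.74,0],"rot":[0,0,0.153],"fingers":1}]'

```text
time: 2.2
eef_pos: [0.4195, -0.0086, 0.2838]
tcp_rot: [0.447, 0.894, 0.0, 0.001]
wrist_force: [0.3, 0.5, -0.7]
width: 0.0852
grasp_force: 0.0
```

```bash
python3 -c "
from h import *
go((.483,-.258,.25),127)"
```

```text
t 2.2 pos [ 0.4195 -0.0086  0.2838] q [-0.53  0.05  0.46  2.02 -0.02  1.08  0.57] slide [-0.7922 -0.3295  0.1126] rot [ 0.0003  0.0002 -0.0008]
```

Call:
play_rows --rows '[{"slide":[-0.79,-0.33,0.11],"rot":[0,0,0],"fingers":1},{"slide":[-0.79,-0.33,0.11],"rot":[0,0,0],"fingers":1},{"slide":[-0.79,-0.33,0.11],"rot":[0,0,0],"fingers":1},{"slide":[-0.79,-0.33,0.11],"rot":[0,0,0],"fingers":1},{"slide":[-0.79,-0.33,0.11],"rot":[0,0,0],"fingers":1}]'

```text
time: 2.82
eef_pos: [0.4823, -0.2591, 0.2499]
tcp_rot: [0.449, 0.894, -0.001, 0.0]
wrist_force: [-0.8, 0.3, -0.7]
width: 0.0856
grasp_force: 0.0
```

```bash
python3 -c "
from h import *
s=snap('wrist','w1.png')
go((.483,-.258,.25),127)
Rm,t=cam(s);print('cam',-Rm.T@t, Rm[2])
for r in models.cut_out('wrist','cell_center'):
    k=r['region'].astype(np.uint8); print(round(r['conf'],2),np.round(r['extent']),s['color'][k>0].mean(0))
"
```

```text
t 2.88 pos [ 0.4825 -0.2577  0.2498] q [-0.09  0.34  0.64  1.81 -0.23  1.07  1.28] slide [-0.0017  0.0009 -0.0005] rot [-0.0006  0.0003 -0.0013]
cam [ 0.44010001 -0.20091969  0.36945549] [ 0.16761419 -0.22807949 -0.95910647]
0.86 [223. 243. 306. 302.] [117.86355685 117.27900875 109.47930029]
0.76 [303. 132. 336. 232.] [107.66982563 112.55875663 113.44503412]
0.75 [395. 121. 517. 152.] [187.33738602 171.61287649 156.42691351]
0.68 [107. 265. 197. 321.] [126.18657635  88.58128079  54.88731527]
```

View pics/w1.png

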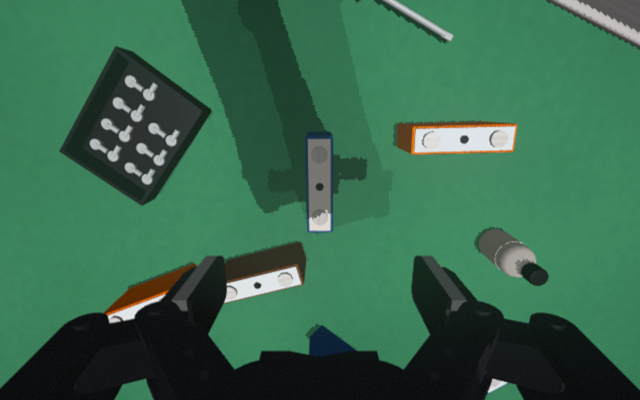

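The wrist view shows the low blue cell's top face at columns 307–332 and rows 139–231, centred at (320,185) with the black centre dot. The brown cell is nearby at (265,275), and the orange one is at (460,140).

```bash
python3 -c "
from h import *
s=snap('wrist')
P=[onz(s,c,.062) for c in[(307,138.5),(331,138.5),(332.5,231.5),(308,231.5)]]
c=np.mean(P,0); a=(P[0]+P[1]-P[2]-P[3])/2; print(c,np.linalg.norm(a),np.linalg.norm(P[0]-P[1]),np.degrees(np.arctan2(a[1],a[0])))
o=monitor.get_obs();C=R.from_quat(o['tcp_rot'])
for q,z in(((306,262),.0),((302,246),.062),((308,339),.0)): print('brown etc, tool frame',C.inv().apply(onz(s,q,z)-c))
go((c[0],c[1],.048),np.degrees(np.arctan2(a[1],a[0])))
"
```

```text
[ 0.48497231 -0.2560891   0.062     ] 0.09531805916506883 0.02297667096234245 127.73506228951894
brown etc, tool frame [-0.11423188 -0.01751364  0.06190846]
brown etc, tool frame [-6.40413995e-02 -1.86784221e-02 -5.04741495e-05]
brown etc, tool frame [-0.23266516 -0.01620727  0.06181166]
t 2.98 pos [ 0.4828 -0.2539  0.2501] q [-0.09  0.34  0.64  1.81 -0.23  1.07  1.28] slide [-0.0107  0.0016  0.6736] rot [-0.     -0.0003 -0.004 ]
```

Call:
play_rows --rows '[{"slide":[-0.01,0,0.2],"rot":[0,0,-0.004],"fingers":1},{"slide":[-0.01,0,0.4],"rot":[0,0,-0.004],"fingers":1},{"slide":[-0.01,0,0.55],"rot":[0,0,-0.004],"fingers":1},{"slide":[-0.01,0,0.674],"rot":[0,0,-0.004],"fingers":1},{"slide":[-0.01,0,0.674],"rot":[0,0,-0.004],"fingers":1}]' --newtons 40

```text
time: 3.6
eef_pos: [0.4836, -0.2538, 0.0466]
tcp_rot: [0.439, 0.898, 0.0, -0.002]
wrist_force: [0.6, 1.0, 0.8]
width: 0.0856
grasp_force: 0.0
```

Call:
play_rows --rows '[{"slide":[0,0,0],"rot":[0,0,0],"fingers":-1},{"slide":[0,0,0],"rot":[0,0,0],"fingers":-1},{"slide":[0,0,0],"rot":[0,0,0],"fingers":-1},{"slide":[0,0,0],"rot":[0,0,0],"fingers":-1},{"slide":[0,0,0],"rot":[0,0,0],"fingers":-1}]' --newtons 40

```text
time: 4.22
eef_pos: [0.4851, -0.2572, 0.0493]
tcp_rot: [0.44, 0.898, 0.0, 0.001]
wrist_force: [-3.0, 0.8, 9.2]
width: 0.0265
grasp_force: 40.7
```

Call:
play_rows --rows '[{"slide":[0,0,-0.2],"rot":[0,0,0],"fingers":-1},{"slide":[0,0,-0.4],"rot":[0,0,0],"fingers":-1},{"slide":[0,0,-0.6],"rot":[0,0,0],"fingers":-1},{"slide":[0,0,-0.85],"rot":[0,0,0],"fingers":-1},{"slide":[0,0,-0.85],"rot":[0,0,0],"fingers":-1}]'

```text
time: 4.85
eef_pos: [0.4857, -0.2579, 0.3072]
tcp_rot: [0.441, 0.898, 0.001, 0.003]
wrist_force: [0.2, 0.4, -5.1]
width: 0.0266
grasp_force: 42.2
```

```bash
cat >> h.py <<'E'
def lanepose(L,x,h,tilt=18.):
    """TCP world pos at lane (x,0,h), tool x pointing uphill, tool z = -lane normal when tilt=18"""
    M,o=laneT(*L); c=np.radians(18-tilt); # tilt less -> tool toward vertical
    Rm=np.c_[-M[:,0],M[:,1],-M[:,2]]
    Rm=(R.from_rotvec(-c*M[:,1])*R.from_matrix(Rm)).as_matrix()
    return o+M@np.array([x,0,h]),Rm
E
python3 - <<'E'
from h import *
print(monitor.get_obs()['width'],monitor.get_obs()['wrist_force'])
L=(.470,.052,np.radians(14.3))
p,Rm=lanepose(L,.085,.048); print(p,Rm); print(lanepose(L,.085,.048,0.)[1])
p[2]=.3
go(p,Rm=Rm); go(p,194.3)
E
```

```text
0.026587664493297 [ 0.18756971  0.37076223 -5.13408213]
[0.56270827 0.07563104 0.17938427] [[-0.92158873 -0.24699901 -0.29944233]
 [-0.23491002  0.96901573 -0.07632689]
 [ 0.30901699  0.         -0.95105652]]
[[-9.69015731e-01 -2.46999013e-01  5.50794797e-17]
 [-2.46999013e-01  9.69015731e-01  6.90932881e-18]
 [-5.50794797e-17 -6.90932881e-18 -1.00000000e+00]]
t 4.85 pos [ 0.4857 -0.2579  0.3072] q [-0.12  0.3   0.68  1.72 -0.2   1.19  1.27] slide [0.7224 0.8831 0.0236] rot [ 0.0582  0.0906 -0.3667]
t 4.85 pos [ 0.4857 -0.2579  0.3072] q [-0.12  0.3   0.68  1.72 -0.2   1.19  1.27] slide [0.7224 0.8831 0.0236] rot [ 2.000e-04  2.200e-03 -3.699e-01]
```

Call:
play_rows --rows '[{"slide":[0.72,0.88,0.02],"rot":[0.058,0.09,-0.367],"fingers":-1},{"slide":[0.72,0.88,0.02],"rot":[0.058,0.09,-0.367],"fingers":-1},{"slide":[0.72,0.88,0.02],"rot":[0.058,0.09,-0.367],"fingers":-1},{"slide":[0.72,0.88,0.02],"rot":[0.058,0.09,-0.367],"fingers":-1},{"slide":[0.72,0.88,0.02],"rot":[0.058,0.09,-0.367],"fingers":-1}]'

```text
time: 5.48
eef_pos: [0.5544, 0.0495, 0.2962]
tcp_rot: [0.001, 0.992, -0.015, -0.127]
wrist_force: [1.3, 0.3, -3.3]
width: 0.0267
grasp_force: 42.0
```

```bash
python3 - <<'E'
from h import *
L=(.470,.052,np.radians(14.3))
p,Rm=lanepose(L,.085,.048)
p[2]=.28
go(p,Rm=Rm)
E
```

```text
t 5.47 pos [0.5544 0.0495 0.2962] q [-0.42  0.45  0.37  1.5  -0.15  1.48  1.54] slide [-0.0401  0.0885  0.0426] rot [ 0.0132  0.0174 -0.0782]
```

Call:
play_rows --rows '[{"slide":[-0.04,0.09,0.04],"rot":[0.013,0.017,-0.078],"fingers":-1},{"slide":[-0.04,0.09,0.04],"rot":[0.013,0.017,-0.078],"fingers":-1},{"slide":[-0.04,0.09,0.04],"rot":[0.013,0.017,-0.078],"fingers":-1},{"slide":[-0.04,0.09,0.04],"rot":[0.013,0.017,-0.078],"fingers":-1}]'

```text
time: 5.98
eef_pos: [0.5632, 0.0734, 0.2818]
tcp_rot: [-0.118, 0.981, -0.019, -0.153]
wrist_force: [-0.7, -0.4, -4.1]
width: 0.0265
grasp_force: 42.0
```

```bash
python3 - <<'E'
from h import *
L=(.470,.052,np.radians(14.3))
w=snap('wrist'); s=snap('top'); d=snap('side')
p,Rm=lanepose(L,.085,.048)
p[2]=.28
go(p,Rm=Rm)
a=overlay(w,(80,0,560,400),1,L,0)
b=overlay(d,(215,150,345,270),2.4,L,0); c=overlay(s,(260,130,325,225),2.2,L,0)
z=np.zeros((600,800,3),np.uint8); z[:400,:480]=a; z[:b.shape[0],485:485+b.shape[1]]=b; z[300:300+c.shape[0],485:485+c.shape[1]]=c
cv2.imwrite('pics/ov2.png',z)
E
```

```text
t 6.12 pos [0.5634 0.0736 0.2825] q [-0.42  0.51  0.31  1.44 -0.11  1.52  1.71] slide [-0.0019  0.0072  0.008 ] rot [ 0.0004  0.0017 -0.0025]
```

View pics/ov2.png

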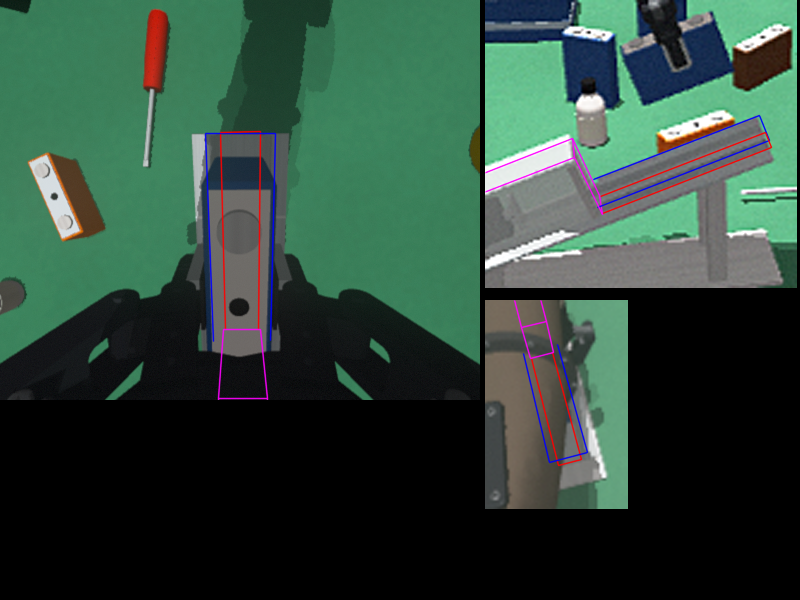

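The wrist view shows the held cell lined up with the lane to a few pixels. The lane's uphill end is at rows 133–160, columns 273–369. The side view shows the cell level with the slope, its tilt matching the lane. I'll zoom on the lane end.

```bash
python3 - <<'E'
from h import *
L=(.470,.052,np.radians(14.3))
w=snap('wrist'); d=snap('side')
a=w['color'][115:275,262:382][...,::-1]; a=cv2.resize(a,None,fx=3.6,fy=3.6,interpolation=2)
b=overlay(d,(250,195,345,250),3.8,L,0); b2=cv2.resize(d['color'][195:250,250:345][...,::-1],None,fx=3.8,fy=3.8,interpolation=2)
z=np.zeros((600,800,3),np.uint8); z[:a.shape[0],:a.shape[1]]=a; z[:b.shape[0],436:436+b.shape[1]]=b; z[220:220+b.shape[0],436:436+b.shape[1]]=b2
cv2.imwrite('pics/z1.png',z)
E
```

```text
(no output)
```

View pics/z1.png

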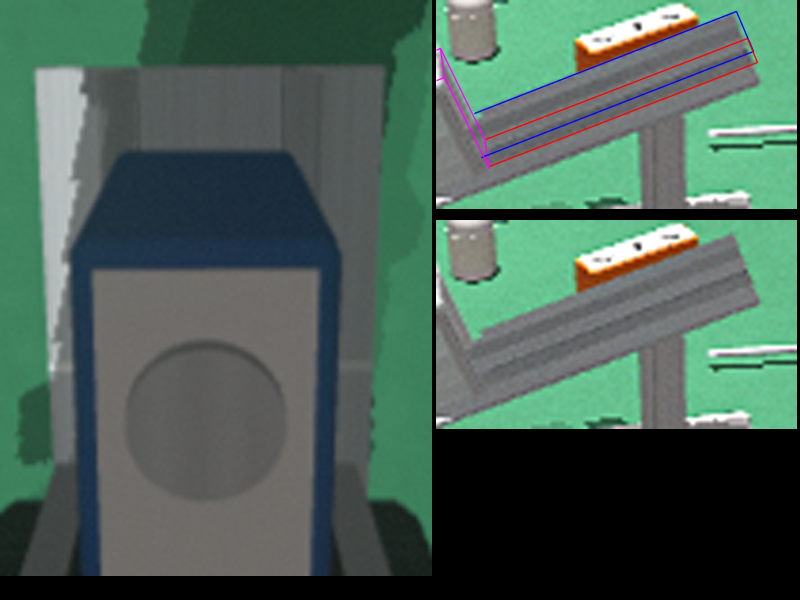

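```bash
python3 - <<'E'
from h import *
w=snap('wrist')
g=lambda c:(262-.36+c[0]/3.6,115-.36+c[1]/3.6)
for z in(0,.16,.175):
    print(z,[np.round(onz(w,g(c),z),4) for c in((36,67),(385,67),(139,67),(281,67))])
P=[onz(w,g(c),.16) for c in((139,67),(281,67))]; print('mid',np.mean(P,0),np.linalg.norm(P[0]-P[1]),np.degrees(np.arctan2(*(P[0]-P[1])[[1,0]])))
# held cell: top corners in zoom
o=monitor.get_obs();C=R.from_quat(o['tcp_rot']); print(o['eef_pos'])
M,_=laneT(.47,.052,np.radians(14.3)); print(C.as_matrix().round(4))
# cell edge near end: intersect rays with plane tool-z offset -14mm (cell top)
n=C.as_matrix()[:,2]
for zt in(-.014,):
  for c in((74,250),(340,250),(72,245)):
    a,dd=ray(w,g(c)); k=((o['eef_pos']+n*zt-a)@n)/(dd@n); print(np.round(C.inv().apply(a+k*dd-o['eef_pos']),4))
Lx=M[:,0]
# floor-channel lines further down? project model for y edges
E
```

```text
0 [array([ 0.449 , -0.0188,  0.    ]), array([0.418 , 0.1064, 0.    ]), array([0.4399, 0.0181, 0.    ]), array([0.4272, 0.0691, 0.    ])]
0.16 [array([0.4812, 0.0139, 0.16  ]), array([0.4621, 0.0912, 0.16  ]), array([0.4756, 0.0367, 0.16  ]), array([0.4678, 0.0682, 0.16  ])]
0.175 [array([0.4842, 0.017 , 0.175 ]), array([0.4662, 0.0898, 0.175 ]), array([0.4789, 0.0385, 0.175 ]), array([0.4716, 0.0681, 0.175 ])]
mid [0.47166418 0.05247637 0.16      ] 0.032413880809472106 -76.07333902015958
[0.56348198 0.0739422  0.28248271]
[[-0.9248 -0.2403 -0.2948]
 [-0.2286  0.9707 -0.0742]
 [ 0.304  -0.0012 -0.9527]]
[ 0.0465 -0.0123 -0.014 ]
[ 0.0465  0.0131 -0.014 ]
[ 0.047  -0.0125 -0.014 ]
```

```bash
echo "L=(.4717,.0525,np.radians(14.0))" >> h.py; python3 - <<'E'
from h import *
for h in (.075,.051): p,Rm=lanepose(L,.085,h); go(p,Rm=Rm)
E
```

```text
t 6.28 pos [0.5635 0.0739 0.2825] q [-0.42  0.51  0.31  1.44 -0.11  1.52  1.71] slide [-0.1095  0.005   0.2359] rot [-0.0002  0.0017 -0.0006]
t 6.28 pos [0.5635 0.0739 0.2825] q [-0.42  0.51  0.31  1.44 -0.11  1.52  1.71] slide [-0.1091  0.0051  0.3159] rot [-0.0002  0.0017 -0.0006]
```

Call:
play_rows --rows '[{"slide":[-0.11,0.005,0.1],"rot":[0,0.002,0],"fingers":-1},{"slide":[-0.11,0.005,0.2],"rot":[0,0.002,0],"fingers":-1},{"slide":[-0.11,0.005,0.236],"rot":[0,0.002,0],"fingers":-1},{"slide":[-0.11,0.005,0.236],"rot":[0,0.002,0],"fingers":-1}]'

```text
time: 6.78
eef_pos: [0.5725, 0.0778, 0.205]
tcp_rot: [-0.12, 0.98, -0.02, -0.156]
wrist_force: [0.3, -0.0, -3.2]
width: 0.0262
grasp_force: 41.9
```

```bash
python3 - <<'E'
from h import *
w=snap('wrist')
for h in (.060,.050): p,Rm=lanepose(L,.085,h); go(p,Rm=Rm)
a=w['color'][60:280,230:410][...,::-1]; a=cv2.resize(a,None,fx=2.7,fy=2.7,interpolation=2)
cv2.imwrite('pics/z2.png',a)
E
```

```text
t 6.83 pos [0.5732 0.0779 0.2057] q [-0.41  0.59  0.3   1.51 -0.13  1.38  1.72] slide [ 0.0011 -0.0003  0.0528] rot [-0.0003 -0.0001 -0.0004]
t 6.83 pos [0.5732 0.0779 0.2057] q [-0.41  0.59  0.3   1.51 -0.13  1.38  1.72] slide [ 0.0011 -0.0003  0.0861] rot [-0.0003 -0.0001 -0.0004]
```

View pics/z2.png

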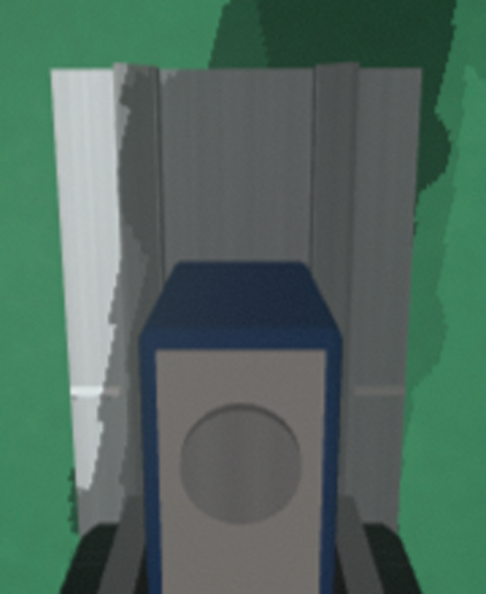

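The wrist zoom shows the cell's bottom edge at columns 178–306 (middle 242), against a channel at 164–311 (middle 237.5). The cell sits about 1 mm to tool +y, so I'll correct that and lower it.

Call:
play_rows --rows '[{"slide":[0,-0.0035,0.02],"rot":[0,0,0],"fingers":-1},{"slide":[0,-0.0035,0.045],"rot":[0,0,0],"fingers":-1},{"slide":[0,-0.0035,0.065],"rot":[0,0,0],"fingers":-1},{"slide":[0,-0.0035,0.083],"rot":[0,0,0],"fingers":-1},{"slide":[0,-0.0035,0.083],"rot":[0,0,0],"fingers":-1}]'

```text
time: 7.45
eef_pos: [0.5654, 0.075, 0.1809]
tcp_rot: [-0.12, 0.98, -0.02, -0.156]
wrist_force: [0.2, -0.6, -3.8]
width: 0.0264
grasp_force: 42.2
```

Call:
play_rows --rows '[{"slide":[0,0,0.004],"rot":[0,0,0],"fingers":-1},{"slide":[0,0,0.006],"rot":[0,0,0],"fingers":-1},{"slide":[0,0,0.006],"rot":[0,0,0],"fingers":-1}]'

```text
time: 7.82
eef_pos: [0.5653, 0.0751, 0.1803]
tcp_rot: [-0.12, 0.98, -0.02, -0.155]
wrist_force: [-1.4, 0.3, 5.4]
width: 0.026
grasp_force: 43.4
```

The cell has touched the floor. Releasing and backing off.

Call:
play_rows --rows '[{"slide":[0,0,0],"rot":[0,0,0],"fingers":0.3},{"slide":[0,0,0],"rot":[0,0,0],"fingers":0.3},{"slide":[0,0,0],"rot":[0,0,0],"fingers":0.3},{"slide":[0,0,0],"rot":[0,0,0],"fingers":0.3}]'

```text
time: 8.32
eef_pos: [0.565, 0.0749, 0.1793]
tcp_rot: [-0.12, 0.98, -0.02, -0.156]
wrist_force: [-0.4, -0.3, 0.2]
width: 0.0555
grasp_force: 0.0
```

Call:
play_rows --rows '[{"slide":[0,0,-0.1],"rot":[0,0,0],"fingers":0.3},{"slide":[0,0,-0.2],"rot":[0,0,0],"fingers":0.3},{"slide":[0,0,-0.33],"rot":[0,0,0],"fingers":0.3},{"slide":[0,0,-0.33],"rot":[0,0,0],"fingers":0.3}]'

```text
time: 8.82
eef_pos: [0.5966, 0.0826, 0.276]
tcp_rot: [-0.12, 0.981, -0.02, -0.153]
wrist_force: [-0.3, -0.7, -0.7]
width: 0.0555
grasp_force: 0.0
```

```bash
python3 - <<'E'
from h import *
w=snap('wrist'); d=snap('side')
p,Rm=lanepose(L,-.03,.10,0.); go(p,Rm=Rm)
a=w['color'][60:400,180:460][...,::-1]; a=cv2.resize(a,None,fx=1.6,fy=1.6,interpolation=2)
b=overlay(d,(230,165,345,265),2.9,L,0)
z=np.zeros((600,800,3),np.uint8); z[:a.shape[0],:a.shape[1]]=a; z[:b.shape[0],455:455+b.shape[1]]=b
cv2.imwrite('pics/z3.png',z)
E
```

```text
t 8.93 pos [0.5947 0.0824 0.2732] q [-0.41  0.58  0.31  1.36 -0.13  1.54  1.71] slide [0.3844 0.0021 0.1564] rot [-0.0003 -0.1005 -0.0003]
```

View pics/z3.png

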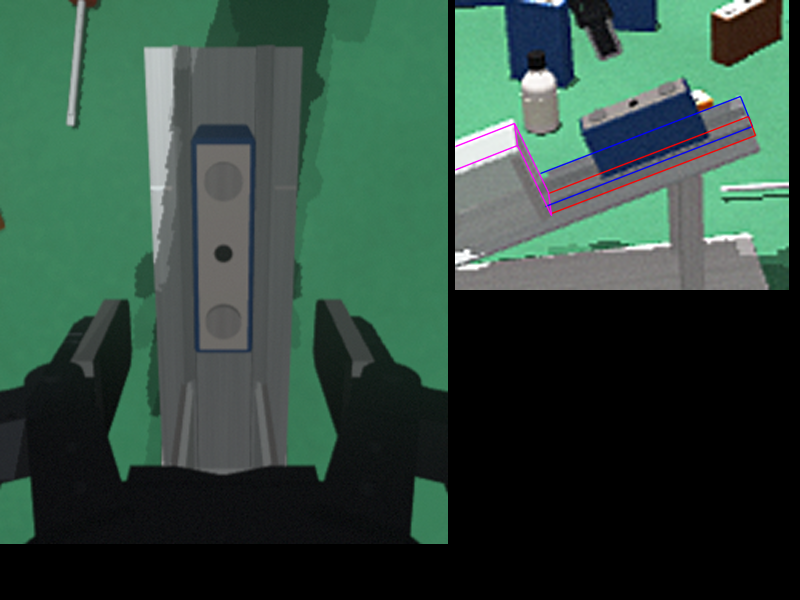

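The cell stands upright in the channel, released and aligned: wrist crop columns 192–255, rows 125–350, with its trailing end about 28 mm from the lane end. Next I'll go behind it with the fingers shut and the tool vertical.

Call:
play_rows --rows '[{"slide":[0.2,0,0],"rot":[0,-0.05,0],"fingers":-1},{"slide":[0.35,0,0.05],"rot":[0,-0.1,0],"fingers":-1},{"slide":[0.384,0,0.156],"rot":[0,-0.1,0],"fingers":-1},{"slide":[0.384,0,0.156],"rot":[0,-0.1,0],"fingers":-1},{"slide":[0.384,0,0.156],"rot":[0,-0.1,0],"fingers":-1}]' --newtons 20

```text
time: 9.55
eef_pos: [0.4755, 0.053, 0.2648]
tcp_rot: [-0.122, 0.993, -0.001, -0.001]
wrist_force: [1.2, 0.4, -0.9]
width: -0.0001
grasp_force: 0.0
```

```bash
python3 - <<'E'
from h import *
p,Rm=lanepose(L,-.02,.047,0.); go(p,Rm=Rm); print(monitor.get_obs()['width'],monitor.get_obs()['wrist_force'])
E
```

```text
t 9.55 pos [0.4755 0.053  0.2648] q [-0.48  0.18  0.3   1.92 -0.06  1.05  1.66] slide [0.0272 0.0017 0.1798] rot [-0.0005 -0.0006 -0.0001]
-0.00012357451732120797 [ 1.18604357  0.39914969 -0.92099826]
```

Call:
play_rows --rows '[{"slide":[0.027,0.002,0.08],"rot":[0,0,0],"fingers":-1},{"slide":[0.027,0.002,0.16],"rot":[0,0,0],"fingers":-1},{"slide":[0.027,0.002,0.18],"rot":[0,0,0],"fingers":-1},{"slide":[0.027,0.002,0.18],"rot":[0,0,0],"fingers":-1}]'

```text
time: 10.05
eef_pos: [0.4673, 0.0512, 0.2107]
tcp_rot: [-0.121, 0.993, -0.001, -0.001]
wrist_force: [1.0, -0.3, 0.3]
width: 0.0001
grasp_force: 0.0
```

Call:
play_rows --rows '[{"slide":[-0.02,0,0.0065],"rot":[0,0,0],"fingers":-1},{"slide":[-0.04,0,0.013],"rot":[0,0,0],"fingers":-1},{"slide":[-0.055,0,0.018],"rot":[0,0,0],"fingers":-1},{"slide":[-0.065,0,0.021],"rot":[0,0,0],"fingers":-1},{"slide":[-0.07,0,0.023],"rot":[0,0,0],"fingers":-1}]'

```text
time: 10.68
eef_pos: [0.4868, 0.0561, 0.2038]
tcp_rot: [-0.121, 0.993, -0.001, -0.001]
wrist_force: [-0.3, -1.2, -0.2]
width: 0.0005
grasp_force: 0.0
```

```bash
cat >> h.py <<'E'
def st():
    o=monitor.get_obs(); M,q=laneT(*L); C=R.from_quat(o['tcp_rot']).as_matrix()
    l=M.T@(o['eef_pos']-q); t=M.T@(o['eef_pos']+C@np.array([-.011,0,.022])-q)
    print('t',round(float(o['time']),2),'lane tcp',np.round(l*1e3,1),'tip corner',np.round(t*1e3,1),'F lane',np.round(M.T@o['wrist_force'],1))
E
python3 -c "
from h import *
st()"
```

```text
t 10.68 lane tcp [ 1.3 -0.1 46.4] tip corner [18.5 -0.2 28.9] F lane [-0.5 -1.1 -0.4]
```

Call:
play_rows --rows '[{"slide":[-0.012,0,0.004],"rot":[0,0,0],"fingers":-1},{"slide":[-0.024,0,0.008],"rot":[0,0,0],"fingers":-1},{"slide":[-0.036,0,0.0117],"rot":[0,0,0],"fingers":-1},{"slide":[-0.048,0,0.0156],"rot":[0,0,0],"fingers":-1},{"slide":[-0.06,0,0.0195],"rot":[0,0,0],"fingers":-1}]'

```text
time: 11.3
eef_pos: [0.5044, 0.0605, 0.1978]
tcp_rot: [-0.121, 0.993, -0.001, -0.001]
wrist_force: [-0.1, -0.8, 0.6]
width: -0.0
grasp_force: 0.0
```

```bash
python3 -c "
from h import *
st()"
```

```text
t 11.3 lane tcp [20.3 -0.1 46.4] tip corner [37.5 -0.1 28.8] F lane [-0.5 -0.7  0.4]
```

Call:
play_rows --rows '[{"slide":[-0.012,0,0.004],"rot":[0,0,0],"fingers":-1},{"slide":[-0.024,0,0.008],"rot":[0,0,0],"fingers":-1},{"slide":[-0.036,0,0.0117],"rot":[0,0,0],"fingers":-1},{"slide":[-0.048,0,0.0156],"rot":[0,0,0],"fingers":-1},{"slide":[-0.06,0,0.0195],"rot":[0,0,0],"fingers":-1}]'

```text
time: 11.92
eef_pos: [0.5218, 0.0648, 0.1919]
tcp_rot: [-0.121, 0.993, -0.001, -0.001]
wrist_force: [-2.7, -0.9, 0.5]
width: 0.0003
grasp_force: 1.0
```

Call:
play_rows --rows '[{"slide":[-0.012,0,0.004],"rot":[0,0,0],"fingers":-1},{"slide":[-0.024,0,0.008],"rot":[0,0,0],"fingers":-1},{"slide":[-0.036,0,0.0117],"rot":[0,0,0],"fingers":-1},{"slide":[-0.048,0,0.0156],"rot":[0,0,0],"fingers":-1},{"slide":[-0.06,0,0.0195],"rot":[0,0,0],"fingers":-1}]'

```text
time: 12.55
eef_pos: [0.5393, 0.0692, 0.1861]
tcp_rot: [-0.122, 0.993, -0.001, -0.001]
wrist_force: [-1.2, -1.3, 2.2]
width: 0.0
grasp_force: 1.0
```

```bash
python3 -c "
from h import *
st(); d=snap('side'); c=[(round(r['conf'],2),np.round(r['extent']),np.round(d['color'][r['region']].mean(0))) for r in models.cut_out('side','cell_center')]; print(c)
M,q=laneT(*L)
for x in (.06,.08,.1): print(x,proj(d,[q+M@np.array([x,.0135,.062]),q+M@np.array([x+.1,.0135,.062])]).round(1).tolist())
"
```

```text
t 12.55 lane tcp [58.2 -0.2 46.4] tip corner [75.4 -0.2 28.8] F lane [-2.  -1.   1.6]
[(0.9, array([256., 200., 304., 232.]), array([ 69.,  90., 117.])), (0.83, array([320., 160., 345., 188.]), array([90., 69., 57.])), (0.63, array([344., 144., 365., 171.]), array([156., 104.,  67.]))]
0.06 [[302.9, 199.6], [265.4, 214.1]]
0.08 [[295.4, 202.5], [257.9, 217.0]]
0.1 [[287.9, 205.4], [250.4, 219.9]]
```

Call:
play_rows --rows '[{"slide":[-0.012,0,0.004],"rot":[0,0,0],"fingers":-1},{"slide":[-0.024,0,0.008],"rot":[0,0,0],"fingers":-1},{"slide":[-0.036,0,0.0117],"rot":[0,0,0],"fingers":-1},{"slide":[-0.048,0,0.0156],"rot":[0,0,0],"fingers":-1},{"slide":[-0.06,0,0.0195],"rot":[0,0,0],"fingers":-1}]'

```text
time: 13.28
eef_pos: [0.5568, 0.0735, 0.1802]
tcp_rot: [-0.121, 0.993, -0.001, -0.001]
wrist_force: [-1.9, 0.4, 2.0]
width: 0.0001
grasp_force: 1.0
```

Call:
play_rows --rows '[{"slide":[-0.012,0,0.004],"rot":[0,0,0],"fingers":-1},{"slide":[-0.024,0,0.008],"rot":[0,0,0],"fingers":-1},{"slide":[-0.036,0,0.0117],"rot":[0,0,0],"fingers":-1},{"slide":[-0.048,0,0.0156],"rot":[0,0,0],"fingers":-1},{"slide":[-0.06,0,0.0195],"rot":[0,0,0],"fingers":-1}]'

```text
time: 13.9
eef_pos: [0.5742, 0.0778, 0.1744]
tcp_rot: [-0.122, 0.993, -0.001, -0.001]
wrist_force: [-1.4, -0.8, 0.9]
width: -0.0001
grasp_force: 1.1
```

Call:
play_rows --rows '[{"slide":[-0.012,0,0.004],"rot":[0,0,0],"fingers":-1},{"slide":[-0.024,0,0.008],"rot":[0,0,0],"fingers":-1},{"slide":[-0.036,0,0.0117],"rot":[0,0,0],"fingers":-1},{"slide":[-0.048,0,0.0156],"rot":[0,0,0],"fingers":-1},{"slide":[-0.055,0,0.018],"rot":[0,0,0],"fingers":-1}]'

```text
time: 14.52
eef_pos: [0.5902, 0.0818, 0.1689]
tcp_rot: [-0.121, 0.993, -0.001, -0.001]
wrist_force: [-0.8, -0.7, 3.1]
width: -0.0001
grasp_force: 1.3
```

```bash
python3 -c "
from h import *
st(); d=snap('side')
a=overlay(d,(180,170,330,282),5.3,L,0); b=cv2.resize(d['color'][170:282,180:330][...,::-1],None,fx=5.3,fy=5.3,interpolation=2)
M,q=laneT(*L)
def dot(x,y,z,c):
    u=(proj(d,[q+M@np.array([x,y,z])])[0]+.5-np.array([180,170]))*5.3; cv2.circle(b,(int(u[0]),int(u[1])),3,c,-1)
for x in (.12,.13,.14,.15,.16,.17,.18): dot(x,.0135,.062,(0,255,255) if round(x*100)%2 else (0,0,255))
for x in (.22,.23,.24,.25,.26,.27,.28): dot(x,.0135,.062,(0,255,255)if round(x*100)%2 else (0,0,255))
cv2.imwrite('pics/z4.png',b)
"
```

```text
t 14.53 lane tcp [113.4  -0.2  46.2] tip corner [130.6  -0.3  28.7] F lane [-1.9 -0.5  2.6]
```

View pics/z4.png

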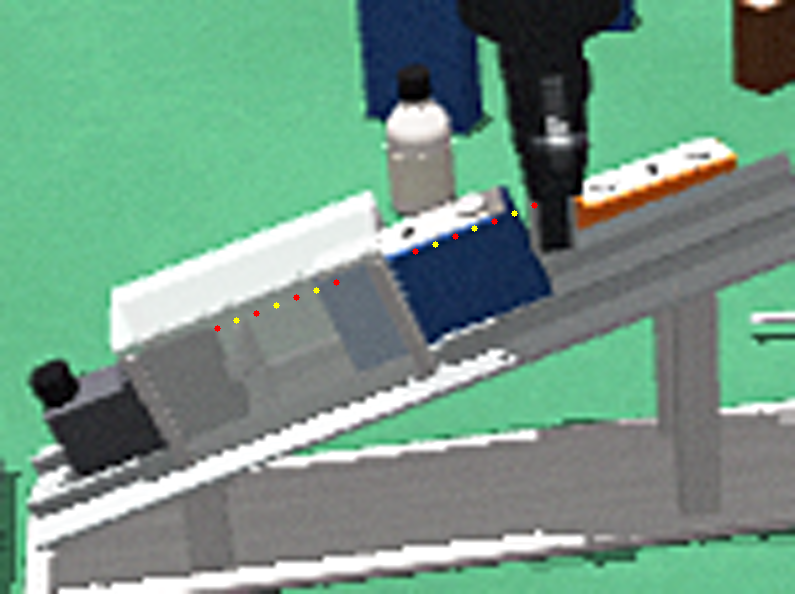

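The cell's trailing end is at about lane x 0.129 (crop pixel (514,218)), its leading end at about 0.228. The stop's pad is still well ahead, near crop pixel (255,350), at roughly 0.26–0.27. I'll continue in smaller steps and watch the force.

Call:
play_rows --rows '[{"slide":[-0.008,0,0.0026],"rot":[0,0,0],"fingers":-1},{"slide":[-0.016,0,0.0052],"rot":[0,0,0],"fingers":-1},{"slide":[-0.024,0,0.0078],"rot":[0,0,0],"fingers":-1},{"slide":[-0.032,0,0.0104],"rot":[0,0,0],"fingers":-1},{"slide":[-0.04,0,0.013],"rot":[0,0,0],"fingers":-1}]'

```text
time: 15.2
eef_pos: [0.6018, 0.0847, 0.165]
tcp_rot: [-0.122, 0.993, -0.001, -0.001]
wrist_force: [-1.8, -1.1, 2.1]
width: 0.0002
grasp_force: 1.1
```

Call:
play_rows --rows '[{"slide":[-0.003,0,0.001],"rot":[0,0,0],"fingers":-1},{"slide":[-0.006,0,0.002],"rot":[0,0,0],"fingers":-1},{"slide":[-0.009,0,0.003],"rot":[0,0,0],"fingers":-1},{"slide":[-0.012,0,0.004],"rot":[0,0,0],"fingers":-1},{"slide":[-0.012,0,0.004],"rot":[0,0,0],"fingers":-1}]'

```text
time: 15.82
eef_pos: [0.6052, 0.0856, 0.1639]
tcp_rot: [-0.121, 0.993, -0.001, -0.001]
wrist_force: [-1.2, -0.5, 2.5]
width: 0.0002
grasp_force: 0.8
```

```bash
python3 -c "
from h import *
st()"
```

```text
t 15.82 lane tcp [129.7  -0.2  46.2] tip corner [146.9  -0.3  28.6] F lane [-2.  -0.2  2. ]
```

Call:
play_rows --rows '[{"slide":[-0.003,0,0.001],"rot":[0,0,0],"fingers":-1},{"slide":[-0.006,0,0.002],"rot":[0,0,0],"fingers":-1},{"slide":[-0.009,0,0.003],"rot":[0,0,0],"fingers":-1},{"slide":[-0.012,0,0.004],"rot":[0,0,0],"fingers":-1}]'

```text
time: 16.32
eef_pos: [0.6087, 0.0864, 0.1627]
tcp_rot: [-0.122, 0.993, -0.001, -0.001]
wrist_force: [-1.2, -0.5, 2.8]
width: 0.0
grasp_force: 1.3
```

Call:
play_rows --rows '[{"slide":[-0.003,0,0.001],"rot":[0,0,0],"fingers":-1},{"slide":[-0.006,0,0.002],"rot":[0,0,0],"fingers":-1},{"slide":[-0.009,0,0.003],"rot":[0,0,0],"fingers":-1},{"slide":[-0.012,0,0.004],"rot":[0,0,0],"fingers":-1}]'

```text
time: 16.82
eef_pos: [0.6122, 0.0873, 0.1615]
tcp_rot: [-0.121, 0.993, -0.001, -0.001]
wrist_force: [-2.1, -0.3, 3.2]
width: 0.0
grasp_force: 1.4
```

Call:
play_rows --rows '[{"slide":[-0.003,0,0.001],"rot":[0,0,0],"fingers":-1},{"slide":[-0.006,0,0.002],"rot":[0,0,0],"fingers":-1},{"slide":[-0.009,0,0.003],"rot":[0,0,0],"fingers":-1},{"slide":[-0.012,0,0.004],"rot":[0,0,0],"fingers":-1}]'

```text
time: 17.32
eef_pos: [0.6157, 0.0881, 0.1602]
tcp_rot: [-0.121, 0.993, -0.001, -0.001]
wrist_force: [-1.6, -0.3, 3.3]
width: 0.0002
grasp_force: 1.4
```

Call:
play_rows --rows '[{"slide":[-0.002,0,0.0007],"rot":[0,0,0],"fingers":-1},{"slide":[-0.004,0,0.0013],"rot":[0,0,0],"fingers":-1},{"slide":[-0.006,0,0.002],"rot":[0,0,0],"fingers":-1},{"slide":[-0.008,0,0.0026],"rot":[0,0,0],"fingers":-1}]'

```text
time: 17.82
eef_pos: [0.618, 0.0887, 0.1594]
tcp_rot: [-0.121, 0.993, -0.001, -0.001]
wrist_force: [-2.0, -0.5, 3.0]
width: -0.0004
grasp_force: 1.3
```

Call:
play_rows --rows '[{"slide":[-0.002,0,0.0007],"rot":[0,0,0],"fingers":-1},{"slide":[-0.004,0,0.0013],"rot":[0,0,0],"fingers":-1},{"slide":[-0.006,0,0.002],"rot":[0,0,0],"fingers":-1},{"slide":[-0.008,0,0.0026],"rot":[0,0,0],"fingers":-1}]'

```text
time: 18.32
eef_pos: [0.6203, 0.0893, 0.1587]
tcp_rot: [-0.121, 0.993, -0.001, -0.001]
wrist_force: [-0.9, -0.7, 3.0]
width: -0.0002
grasp_force: 1.3
```

Call:
play_rows --rows '[{"slide":[-0.002,0,0.0007],"rot":[0,0,0],"fingers":-1},{"slide":[-0.004,0,0.0013],"rot":[0,0,0],"fingers":-1},{"slide":[-0.006,0,0.002],"rot":[0,0,0],"fingers":-1},{"slide":[-0.008,0,0.0026],"rot":[0,0,0],"fingers":-1}]'

```text
time: 18.82
eef_pos: [0.6226, 0.0899, 0.1579]
tcp_rot: [-0.121, 0.993, -0.001, -0.001]
wrist_force: [-1.2, -1.0, 2.7]
width: 0.0002
grasp_force: 1.3
```

Call:
play_rows --rows '[{"slide":[-0.002,0,0.0007],"rot":[0,0,0],"fingers":-1},{"slide":[-0.004,0,0.0013],"rot":[0,0,0],"fingers":-1},{"slide":[-0.006,0,0.002],"rot":[0,0,0],"fingers":-1},{"slide":[-0.008,0,0.0026],"rot":[0,0,0],"fingers":-1}]'

```text
time: 19.32
eef_pos: [0.625, 0.0904, 0.1571]
tcp_rot: [-0.121, 0.993, -0.001, -0.001]
wrist_force: [-2.6, -0.3, 2.7]
width: 0.0
grasp_force: 1.4
```

Call:
play_rows --rows '[{"slide":[-0.002,0,0.0007],"rot":[0,0,0],"fingers":-1},{"slide":[-0.004,0,0.0013],"rot":[0,0,0],"fingers":-1},{"slide":[-0.006,0,0.002],"rot":[0,0,0],"fingers":-1},{"slide":[-0.008,0,0.0026],"rot":[0,0,0],"fingers":-1}]'

```text
time: 19.82
eef_pos: [0.6273, 0.091, 0.1563]
tcp_rot: [-0.121, 0.993, -0.001, -0.001]
wrist_force: [-1.9, -0.8, 3.0]
width: -0.0001
grasp_force: 1.4
```

Call:
play_rows --rows '[{"slide":[-0.002,0,0.0007],"rot":[0,0,0],"fingers":-1},{"slide":[-0.004,0,0.0013],"rot":[0,0,0],"fingers":-1},{"slide":[-0.006,0,0.002],"rot":[0,0,0],"fingers":-1},{"slide":[-0.006,0,0.002],"rot":[0,0,0],"fingers":-1}]'

```text
time: 20.32
eef_pos: [0.629, 0.0914, 0.1557]
tcp_rot: [-0.121, 0.993, -0.001, -0.001]
wrist_force: [-0.5, 0.5, 2.5]
width: -0.0001
grasp_force: 1.3
```

Call:
play_rows --rows '[{"slide":[-0.002,0,0.0007],"rot":[0,0,0],"fingers":-1},{"slide":[-0.004,0,0.0013],"rot":[0,0,0],"fingers":-1},{"slide":[-0.006,0,0.002],"rot":[0,0,0],"fingers":-1},{"slide":[-0.006,0,0.002],"rot":[0,0,0],"fingers":-1}]'

```text
time: 20.82
eef_pos: [0.6308, 0.0919, 0.1551]
tcp_rot: [-0.121, 0.993, -0.001, -0.001]
wrist_force: [-1.3, -0.4, 4.1]
width: 0.0001
grasp_force: 1.4
```

```bash
python3 -c "
from h import *
st(); d=snap('side')
M,q=laneT(*L)
for r in models.cut_out('side','cell_center')[:3]:print(r['conf'],r['extent'],d['color'][r['region']].mean(0))
for x in(.16,.17,.18): print(x,proj(d,[q+M@np.array([x,.0135,.0]),q+M@np.array([x,-.0135,.062])]).round(1).tolist())
"
```

```text
t 20.82 lane tcp [157.4  -0.3  46. ] tip corner [174.6  -0.3  28.4] F lane [-2.6 -0.   3.5]
0.93 [345.8, 148.0, 365.2, 172.2] [162.3543956  100.45054945  63.90659341]
0.76 [319.8, 159.7, 345.2, 187.6] [91.30425532 70.99787234 58.85106383]
0.58 [251.8, 210.5, 269.1, 233.8] [ 54.38190955  72.55276382 100.        ]
0.16 [[274.4, 233.1], [264.4, 208.6]]
0.17 [[270.7, 234.5], [260.8, 210.1]]
0.18 [[267.1, 235.9], [257.1, 211.5]]
```

Call:
play_rows --rows '[{"slide":[-0.002,0,0.0007],"rot":[0,0,0],"fingers":-1},{"slide":[-0.004,0,0.0013],"rot":[0,0,0],"fingers":-1},{"slide":[-0.006,0,0.002],"rot":[0,0,0],"fingers":-1},{"slide":[-0.006,0,0.002],"rot":[0,0,0],"fingers":-1}]'

```text
time: 21.42
eef_pos: [0.6326, 0.0923, 0.1545]
tcp_rot: [-0.122, 0.993, -0.001, -0.001]
wrist_force: [-2.8, -0.3, 3.2]
width: -0.0
grasp_force: 1.6
```

Call:
play_rows --rows '[{"slide":[-0.002,0,0.0007],"rot":[0,0,0],"fingers":-1},{"slide":[-0.004,0,0.0013],"rot":[0,0,0],"fingers":-1},{"slide":[-0.005,0,0.0016],"rot":[0,0,0],"fingers":-1}]'

```text
time: 21.8
eef_pos: [0.6337, 0.0926, 0.1541]
tcp_rot: [-0.121, 0.993, -0.001, -0.001]
wrist_force: [-5.0, -2.2, 7.0]
width: -0.0002
grasp_force: 3.3
```

Call:
play_rows --rows '[{"slide":[0,0,0],"rot":[0,0,0],"fingers":-1},{"slide":[0,0,0],"rot":[0,0,0],"fingers":-1}]'

```text
time: 22.05
eef_pos: [0.6337, 0.0926, 0.1541]
tcp_rot: [-0.121, 0.993, -0.001, -0.001]
wrist_force: [-3.8, 0.1, 4.7]
width: -0.0
grasp_force: 2.9
```

```bash
python3 -c "
from h import *
st()"
```

```text
t 22.05 lane tcp [160.6  -0.3  46. ] tip corner [177.8  -0.3  28.4] F lane [-5.   1.   3.4]
```

Call:
play_rows --rows '[{"slide":[-0.001,0,0.0003],"rot":[0,0,0],"fingers":-1},{"slide":[-0.001,0,0.0003],"rot":[0,0,0],"fingers":-1}]'

```text
time: 22.3
eef_pos: [0.6338, 0.0926, 0.154]
tcp_rot: [-0.121, 0.993, -0.001, -0.001]
wrist_force: [-5.5, -1.5, 7.1]
width: 0.0002
grasp_force: 3.5
```

```bash
python3 -c "
from h import *
st()"
```

```text
t 22.3 lane tcp [160.7  -0.3  45.9] tip corner [177.9  -0.3  28.4] F lane [-7.6 -0.2  5. ]
```

The force climbs with no further travel, so the cell is home at about 7 N, well under the slip force. Backing straight off uphill.

Call:
play_rows --rows '[{"slide":[0.01,0,-0.0033],"rot":[0,0,0],"fingers":-1},{"slide":[0.04,0,-0.013],"rot":[0,0,0],"fingers":-1},{"slide":[0.12,0,-0.04],"rot":[0,0,0],"fingers":-1},{"slide":[0.25,0,-0.2],"rot":[0,0,0],"fingers":-1},{"slide":[0.25,0,-0.35],"rot":[0,0,0],"fingers":-1}]'

```text
time: 22.92
eef_pos: [0.5586, 0.0737, 0.2599]
tcp_rot: [-0.121, 0.993, -0.001, -0.002]
wrist_force: [1.3, 1.1, -0.1]
width: -0.0
grasp_force: 0.0
```

```bash
python3 -c "
from h import *
st(); d=snap('side'); import time
M,q=laneT(*L)
for r in models.cut_out('side','cell_center'):print(r['conf'],np.round(r['extent'],1),d['color'][r['region']].mean(0).round())
for x in(.17,.18): print(x,proj(d,[q+M@np.array([x,.0135,.0])]).round(1).tolist())
"
```

```text
t 22.93 lane tcp [ 54.2  -0.5 122.7] tip corner [ 71.4  -0.5 105.1] F lane [1.5 0.8 0.4]
0.94 [345.3 145.6 364.5 171. ] [160. 100.  64.]
0.62 [286.3 200.4 315.4 209.6] [207. 168. 142.]
0.56 [250.6 211.9 264.8 234.6] [ 62.  82. 116.]
0.56 [317.8 160.4 343.8 188.5] [90. 72. 59.]
0.41 [186.5 241.8 212.8 256.6] [52. 54. 57.]
0.17 [[270.7, 234.5]]
0.18 [[267.1, 235.9]]
```

```bash
python3 -c "
from h import *
d=snap('side')['color'].astype(int)
for y in (218,222,226,230): print(y,[tuple(d[y,x]) for x in range(258,274,2)] if y==226 else [x for x in range(240,300) if d[y,x,2]>d[y,x,0]+35 and d[y,x,2]>d[y,x,1]+15])
"
```

```text
218 [252, 253, 254, 255, 256, 257, 258, 259, 260]
222 [255, 256, 257, 258, 259, 260, 261, 262]
226 [(np.int64(8), np.int64(36), np.int64(71)), (np.int64(24), np.int64(46), np.int64(77)), (np.int64(17), np.int64(43), np.int64(77)), (np.int64(22), np.int64(52), np.int64(101)), (np.int64(101), np.int64(109), np.int64(108)), (np.int64(92), np.int64(99), np.int64(99)), (np.int64(89), np.int64(93), np.int64(93)), (np.int64(71), np.int64(73), np.int64(78))]
230 [259, 260, 261, 262, 263, 264, 265, 266]
```

The cell's trailing edge is at column 266, matching the home position (0.178), so it has not sprung back.

```bash
python3 -c "
from h import *
print(robot.hand_in())"
```

```text
the job is handed in; nothing more can be done
None
```

I stood the low blue cell in the chute, released it, and pushed it home against the plunger with about 7 N, then backed the arm clear. The job is handed in, but the call returned no verdict, so the result is unconfirmed.

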